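# Key and pulley onto the dome-turner's spindle

## Robot

A 6-joint arm with a two-finger parallel gripper is mounted at the origin on the work surface. World frame = base frame: x ahead of the robot, y to its left, z up, the work surface at z = 0. Lengths are in m, angles in rad, forces in N, time in s.
With the tool pointing down it reaches from about 0.225 to 0.725 m from the base axis. Payload 3.1 kg.
Tool frame: the origin (TCP) lies on the centre line of the jaws, within the pads' length; the fingertips stand ahead of it and the grasp point (between the pads) lies 2 mm behind it (env.tip_extent is the z of the fingertips in the tool frame, in m); z points along the fingers, x is the direction in which the jaws open and shut, and the axes are right-handed (so a half turn about z gives the same grasp; the last joint's range is limited). The gripper opens to 85 mm and grips with 20 to 120 N. Pads are 22 mm wide; open, the fingers measure 114 mm over their backs; the gripper's body (76 mm by 85 mm) begins 54 mm behind the grasp point. The pads swing forward as they close: fully open they stand 13 mm farther back than shut.
Start: joints at [0.993, 0.048, 0.099, 1.622, 0, 1.443], TCP at [0.228, 0.473, 0.248] pointing down, gripper open.
Joint ranges: [-2.91, 2.91], [-0.99, 1.94], [-1.21, 1.42], [-2.12, 2.29], [-1.49, 1.47], [-3.14, 3.14]. Speed limits (rad/s): [2.79, 2.79, 3.14, 3.14, 3.14, 3.14].

## Interface

Orientations are given as [roll, pitch, yaw] about the fixed x, y, z axes, in that order (R = Rz(yaw) Ry(pitch) Rx(roll)).
In Python, from workcell import get_obs, imaging, job, env gives the robot as it stands.
- The arm moves only by the tool step_arm, never from a script. Its arguments are lists of equal length, an entry for each row: "dp": the shift along the tool's x, y, z in mm, a list of three; "twist": the turn about the tool's z in degrees. A call has 1 to 8 rows; each row shifts and turns the commanded pose from where the row before left it, along the tool's axes as they then stand; what a row does not reach is not made up. A row lasts 1/8 s, in which the tool goes at most 62.5 mm and 10.7 degrees, less where a joint would pass 70% of its speed; a pose out of reach is approached as far as the arm can. A call is refused whole if a number of a shift passes 62.5 or a number of a turn 10.7, either way. A call with a gripper value outside its range is refused whole. "hand" is the finger opening in mm, from 0 to 85.4, set as the call begins (left out, the last holds). The fingers move at their own pace and stop on an object; the grip force is fixed at half the most. Time passes only in rows, so rows that do not move let the fingers close. It gives the time, the measured TCP pose, the force and the opening at its end, in the units of the state.
- get_obs(): the state, without advancing time (a new reading comes with each control period).
- imaging.camera(name): name is "side" or "top" or "wrist"; returns the picture (480x640x3 uint8, red, green, blue); there is no depth.
- imaging.camera_info(name): a dict with "fovy" (degrees; the focal length in pixels is half the picture's height over the tangent of half this angle, whatever the lens; pixels are square), "cx", "cy" (the principal point, pixels), "k1" (the pictures are not rectified: a ray, as slopes to the right and down, at radius r is drawn at 1 + k1 r^2 times it, then the intrinsics apply), "R" (3x3) and "t" (3): a world point X has camera coordinates R X + t. Camera axes: x right, y down, z forward; pixel columns grow to the right and rows downward; lengths in m; the calibration is good to about 2 mm. A picture is of the moment at which its call begins: read the wrist's pose just before it. camera_info takes no time and is no camera call; for the wrist camera it gives the pose at the moment of the call.
- job.finish_job(): hands the job in, once; it reports no verdict.
The state is a dict: "t": time; "qpos": joint angles; "qd": joint speeds; "joint_efforts": joint torques, N m; "ee_pos": TCP position; "eef_rot": TCP orientation; "ft_force": force on the tool from outside, world axes, zero at the start; "moment": the same for the moment, N m; "finger_gap": finger opening in m.
Only numpy, scipy, OpenCV 4.12 (cv2) and the standard library are available. Lean on these libraries where they do the work, as an engineer would, in place of code of your own. Each camera call takes 0.05 s, during which the arm holds its last target.

## Task

Get the dome turner ready: stand the short flat key centred in the slot across the top of the upright spindle, right down on the slot's floor, and let go of it. Then take the pulley that has a keyway, line its keyway up with the key, slide it down over key and spindle until it sits flat on the shoulder, and let go. The plain-bored pulley, the long key and the round dowel are not needed.

Things in the scene. Friction and masses are not known exactly. Their poses are not given: they have to be found in the camera images.
- key_centre (a point): Centre of the loose key to use: plain steel block 56 mm long (its x), 14 thick (y), 44 high (z), standing on the bench, this point 22 mm up. Best gripped from above by its two ends (56 mm, along x), so that the fingers pass beside the spindle. Either way round fits. Bystanders: a like key 100 mm long; a round upright dowel, 26 mm across, 50 high.
- slot_floor (a point): Centre of the slot's floor in the fixed, upright steel spindle (round, 36 mm across, forked top). The slot runs along this point's x right through the spindle, open above and at both ends: 18 mm wide (y), 24 deep to the spindle's top, mouth flared to 28. z up; floor 56 mm above the bench. Seated, the key's centre is 22 mm above this point; the key sticks out 10 mm at each end and 20 mm on top.
- shoulder (a point): Centre, on the spindle's axis, of the dark round shoulder (112 mm across) at the spindle's foot on which the pulley comes to rest; its top, this point, is 30 mm above the bench, 26 mm below the slot's floor and 50 mm below the spindle's top. Same axes as the slot's.
- pulley_grip (a point): On the axis of the loose aluminium pulley to use, 40 mm above its underside. 52 mm high, 0.6 kg: grooved disc 130 mm across, 16 thick, and on it a 100 mm boss with flats 62 mm apart (facing +y, -y) to grip from above. Through it a 48 mm bore and a keyway 80 mm long (its x), 26 wide. z up; a half turn is the same. Bystander: like disc, round 62 mm boss, plain 34 mm bore.
Things that resemble listed ones, but are neither listed nor needed, are in the scene too. What is shaped like the part that bears key_centre but purple is not meant.

How it is judged:
On the way:
1. the key stands in the spindle's slot, on its floor, let go, and the pulley is not on the spindle yet (horizontal distance between key_centre and slot_floor below 0.012 m and z of key_centre in the frame of slot_floor between 0.015 and 0.027 m and angle between the x axis of key_centre and the x axis of slot_floor, either way round below 0.3 rad and angle between key_centre's own z axis and vertical below 0.25 rad and contact force between the fingers and anything else below 0.2 N and horizontal distance between pulley_grip and slot_floor above 0.05 m), for 0.2 s.
At the end, for the whole second after the job is handed in: The short key is on the floor of the slot (within 5 mm in height, centred within 15 mm), and the keyed pulley sits flat on the shoulder (within 5 mm in height and 5 degrees of tilt), within 15 mm of the spindle's axis, its keyway within 20 degrees of the slot, over the key (horizontal distance between each of key_centre, pulley_grip and slot_floor below 0.015 m and z of key_centre in the frame of slot_floor between 0.015 and 0.027 m and z of pulley_grip in the frame of slot_floor between 0.009 and 0.019 m and angle between pulley_grip's own z axis and vertical below 0.09 rad and angle between the x axis of pulley_grip and the x axis of slot_floor, either way round below 0.35 rad); the robot touches nothing.
It also fails if it takes over 53 s, if anything falls off the work surface, if the arm or the gripper's body presses on something with over 40 N, if the wrist force passes 120 N, or if a joint passes its speed limit or range.

## Working session

There is one attempt and no reset: what is moved stays moved. The work goes in short steps, Python scripts to look and compute and a tool call to move; the robot and the scene stay as the last step left them, time stands still between calls to the robot, and variables do not carry over. Pictures are saved under pics/ and viewed, and the job is handed in when it is done.

Besides the shell and the picture viewer there is one more tool, called after ">>>" as a command line: name --pt "numbers of a row" for each row, then --argument value for the rest. step_arm: Moves the arm, as the interface text tells. Its arguments: {"type":"object","properties":{"dp":{"type":"array","items":{"type":"array","items":{"type":"number"}}},"twist":{"type":"array","items":{"type":"number"}},"hand":{"type":"number"}},"required":["dp","twist"]}

```bash
ls; mkdir -p pics; cat > h.py <<'E'
import numpy as np, cv2
from workcell import get_obs, imaging, job, env
def save(n,f):
    im=imaging.camera(n); cv2.imwrite(f,im[:,:,::-1]); return im
def K(n):
    c=imaging.camera_info(n); f=240/np.tan(np.radians(c['fovy'])/2); return c,f
def ray(n,u,v,c=None):
    if c is None: c=imaging.camera_info(n)
    f=240/np.tan(np.radians(c['fovy'])/2)
    xd=np.array([(u-c['cx'])/f,(v-c['cy'])/f]); x=xd.copy()
    for _ in range(30): x=xd/(1+c['k1']*(x@x))
    R=np.array(c['R']);t=np.array(c['t'])
    return -R.T@t, R.T@np.array([x[0],x[1],1.])
def onz(n,u,v,z,c=None):
    o,d=ray(n,u,v,c); return o+d*(z-o[2])/d[2]
def proj(n,X,c=None):
    if c is None: c=imaging.camera_info(n)
    f=240/np.tan(np.radians(c['fovy'])/2)
    p=np.array(c['R'])@np.array(X)+np.array(c['t']); s=p[:2]/p[2]
    s=s*(1+c['k1']*(s@s)); return s*f+[c['cx'],c['cy']]
E
python3 - <<'E'
from h import *
print(get_obs(), env.tip_extent)
for n in ["side","top","wrist"]:
    c=imaging.camera_info(n); print(n,c)
    save(n,f"pics/{n}0.png")
E
```

```text
pics
{'t': 0.0, 'qpos': array([9.93226514e-01, 4.87397699e-02, 9.75728331e-02, 1.62198955e+00,
       8.04358155e-06, 1.44300698e+00]), 'qd': array([ 2.07538006e-03,  1.08487994e-06,  1.76475443e-03,  4.16027881e-04,
       -4.44682944e-04, -1.22590557e-04]), 'joint_efforts': array([ 4.76750865e-04, -3.38778090e+01,  3.20016396e+01,  2.03040306e-02,
       -1.45812970e-05,  8.25017452e-06]), 'ee_pos': array([0.22794098, 0.47229753, 0.24711028]), 'eef_rot': array([-3.14128389e+00,  2.33988558e-03,  1.12101622e+00]), 'ft_force': array([ 0.48525686, -1.29524061,  0.77730842]), 'moment': array([-0.00926966,  0.0318885 , -0.03138907]), 'finger_gap': 0.08529179934902743} 0.017
side {'fovy': 54.00490992780094, 'cx': 326.23257992277246, 'cy': 237.98097313578134, 'k1': -0.08802400828944666, 'R': array([[ 0.89041963, -0.45455883, -0.02300329],
       [-0.30991968, -0.56852663, -0.76205463],
       [ 0.33332068,  0.68567757, -0.647104  ]]), 't': array([-0.45645025,  0.24314514,  0.55948161])}
top {'fovy': 48.53861476401838, 'cx': 314.7151841299027, 'cy': 241.14440861974882, 'k1': -0.11435235650755288, 'R': array([[-0.00594561, -0.9997417 , -0.02193588],
       [-0.99759309,  0.00744546, -0.06893911],
       [ 0.06908463,  0.0214732 , -0.99737967]]), 't': array([0.03879597, 0.53248118, 0.97644735])}
wrist {'fovy': 62.64272467315874, 'cx': 317.7093981370766, 'cy': 235.4573732924441, 'k1': -0.02904527015748503, 'R': array([[ 0.43428387,  0.90077368, -0.0020715 ],
       [ 0.8614313 , -0.41464156,  0.29327206],
       [ 0.26331283, -0.12914778, -0.95602678]]), 't': array([-0.52523001, -0.03808634,  0.37979159])}
```

View pics/top0.png

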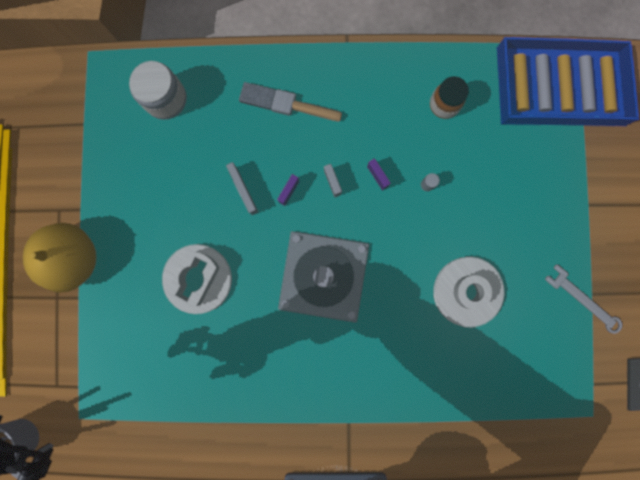

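View pics/side0.png

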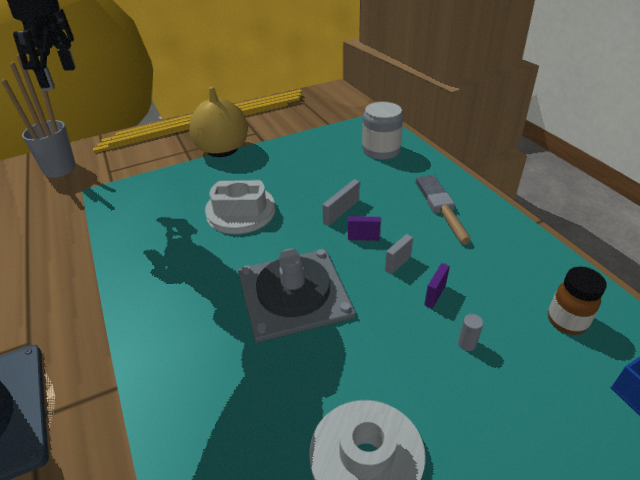

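View pics/wrist0.png

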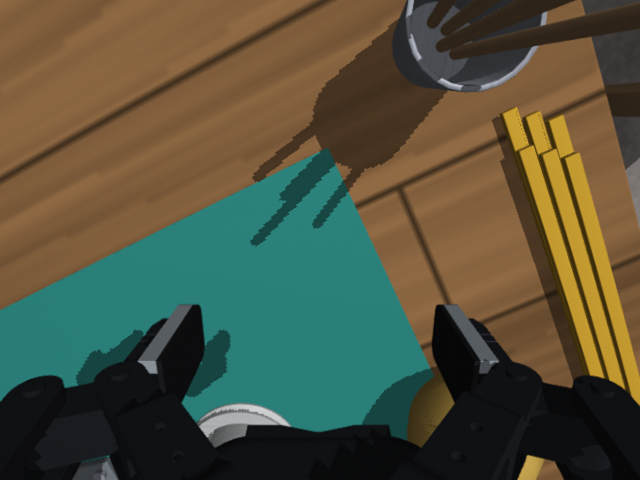

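```bash
python3 - <<'E'
import cv2
t=cv2.imread('pics/top0.png'); s=cv2.imread('pics/side0.png')
a=cv2.resize(t[150:330,150:390],None,fx=3.3,fy=3.3,interpolation=cv2.INTER_CUBIC)
cv2.imwrite('pics/topc.png',a)
cv2.imwrite('pics/sidec.png',cv2.resize(s[160:350,190:430],None,fx=3,fy=3,interpolation=cv2.INTER_CUBIC))
from h import *
for n,u,v,z in [('key',332,180,.044),('slot',324,277,.08),('pulley',197,279,.05),('long',241,188,.044)]:
    print(n,onz('top',u,v,z))
E
```

```text
key [0.64343007 0.00222682 0.044     ]
slot [0.46559523 0.01806052 0.08      ]
pulley [0.46302415 0.24951702 0.05      ]
long [0.63038125 0.1702658  0.044     ]
```

View pics/topc.png

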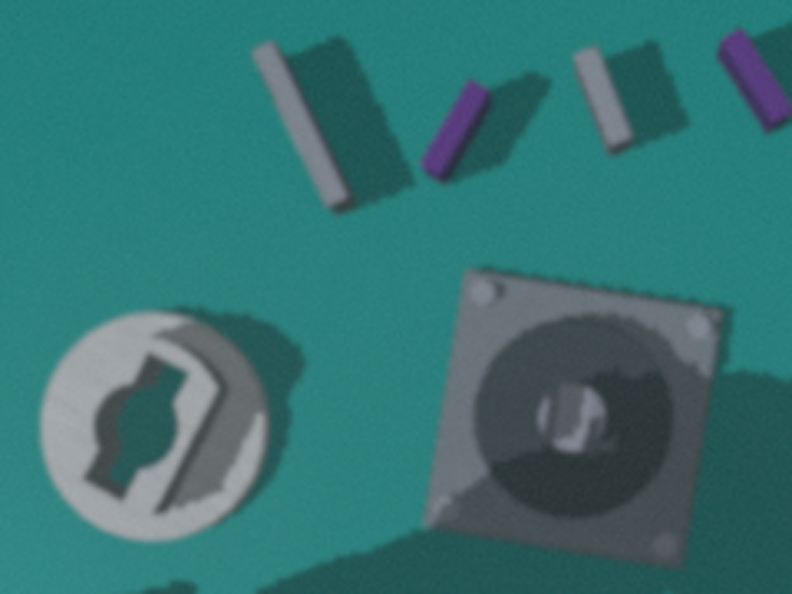

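View pics/sidec.png

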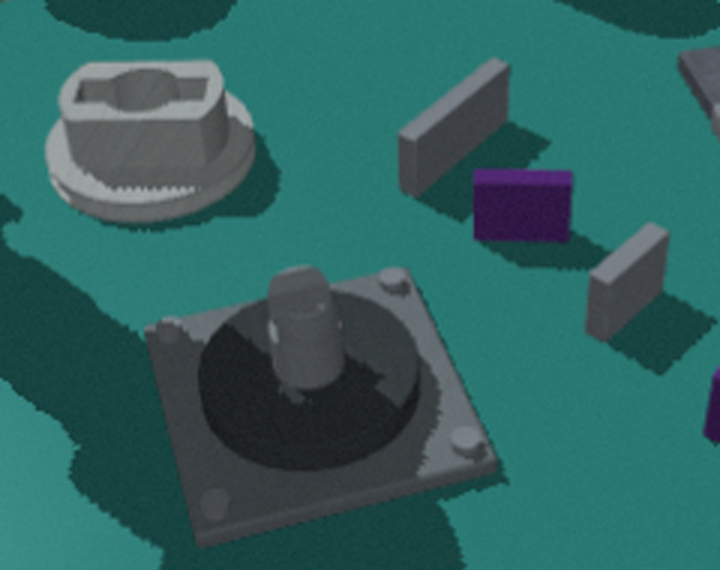

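```bash
cat >> h.py <<'E'
from scipy.spatial.transform import Rotation as Rn
def tool():
    o=get_obs(); return np.array(o['ee_pos']), Rn.from_euler('xyz',o['eef_rot']).as_matrix(), o
def plan(target,yaw):
    p,R,o=tool(); y=np.arctan2(R[1,0],R[0,0])
    dy=(yaw-y+np.pi/2)%np.pi-np.pi/2
    d=R.T@(np.array(target)-p)*1000
    R2=Rn.from_euler('xyz',[np.pi,0,y+dy]).as_matrix()
    print('shift first mm',d.round(1),'twist deg',round(-np.degrees(dy),2),'| if twisted first', (R2.T@(np.array(target)-p)*1000).round(1),'yaw now',round(np.degrees(y),2),'q',o['qpos'].round(2),'t',o['t'])
E
python3 - <<'E'
from h import *
p,R,o=tool(); c=imaging.camera_info('wrist'); C=-np.array(c['R']).T@np.array(c['t'])
print('cam in tool',R.T@(C-p),'axes',(np.array(c['R'])@R).round(3))
im=cv2.imread('pics/top0.png')
# short key mask: grey in region
roi=im.copy(); hsv=cv2.cvtColor(im,cv2.COLOR_BGR2HSV)
m=((hsv[:,:,1]<70)&(hsv[:,:,2]>90)).astype(np.uint8); m[:155]=0;m[205:]=0;m[:,:315]=0;m[:,350:]=0
cs,_=cv2.findContours(m,cv2.RETR_EXTERNAL,cv2.CHAIN_APPROX_NONE)
k=max(cs,key=cv2.contourArea); w=np.array([onz('top',u,v,.044)[:2]*1000 for u,v in k[:,0].astype(float)])
print(cv2.minAreaRect(w.astype(np.float32)))
cr=[(573,55),(597,45),(633,140),(610,152)]
w=np.array([onz('top',150+u/3.3,150+v/3.3,.044)[:2] for u,v in cr]);print(w,w.mean(0))
d=w[2]+w[3]-w[0]-w[1];print(np.linalg.norm(d)/2,np.degrees(np.arctan2(d[1],d[0])))
for z in(.08,): print(onz('top',150+572/3.3,150+417/3.3,z))
p=[(118,490),(188,375)]
print([onz('top',150+u/3.3,150+v/3.3,.052) for u,v in [(88,478),(125,498),(150,355),(187,373)]])
E
```

```text
cam in tool [ 0.00122241 -0.0752075  -0.12592486] axes [[ 1.    -0.001 -0.   ]
 [ 0.     0.956 -0.294]
 [ 0.     0.294  0.956]]
((645.1796264648438, 1.8000164031982422), (55.979862213134766, 16.412235260009766), 21.052583694458008)
[[ 0.66849473  0.01741347]
 [ 0.67404597  0.00395816]
 [ 0.62018301 -0.01557059]
 [ 0.61355524 -0.00272771]] [0.64406974 0.00076833]
0.05790439753002559 -159.96788880172863
[0.46671268 0.01921728 0.08      ]
[array([0.43426403, 0.28657513, 0.052     ]), array([0.42328523, 0.26570247, 0.052     ]), array([0.50202654, 0.25215656, 0.052     ]), array([0.49198922, 0.23134667, 0.052     ])]
```

```bash
python3 - <<'E'
from h import *
plan([.545,.02,.247],np.radians(20.5))
E
```

```text
shift first mm [-269.6  482.2    0.8] twist deg 43.73 | if twisted first [1.385e+02 5.348e+02 4.000e-01] yaw now 64.23 q [ 0.99  0.05  0.1   1.62 -0.    1.44] t 0.15
```

>>> step_arm --pt "-30 53.6 0" --pt "-30 53.6 0" --pt "-30 53.6 0" --pt "-30 53.6 0" --pt "-30 53.6 0" --pt "-30 53.6 0" --pt "-30 53.6 0" --pt "-30 53.6 0" --twist '[0,0,0,0,0,0,0,0]'

```text
t: 1.15
ee_pos: [0.5108, 0.0684, 0.248]
eef_rot: [-3.141, -0.0, 1.121]
ft_force: [0.6, 0.3, 0.1]
finger_gap: 0.0856
```

>>> step_arm --pt "-30 53.4 0" --pt "0 0 0" --pt "0 0 0" --pt "0 0 0" --pt "0 0 0" --pt "0 0 0" --pt "0 0 0" --twist '[0,8.8,8.8,8.8,8.8,8.5,0]'

```text
t: 2.02
ee_pos: [0.5449, 0.02, 0.2478]
eef_rot: [-3.141, 0.001, 0.36]
ft_force: [-0.3, 0.0, 0.9]
finger_gap: 0.0854
```

```bash
python3 - <<'E'
from h import *
import pickle
plan([.545,.02,.247],np.radians(20.5))
pickle.dump(imaging.camera_info('wrist'),open('w1.pkl','wb'))
save('wrist','pics/w1.png')
E
```

```text
shift first mm [0.1 0.  0.8] twist deg 0.12 | if twisted first [0.1 0.  0.8] yaw now 20.62 q [-0.09  0.1   0.16  1.63 -0.    1.12] t 2.025
```

View pics/w1.png

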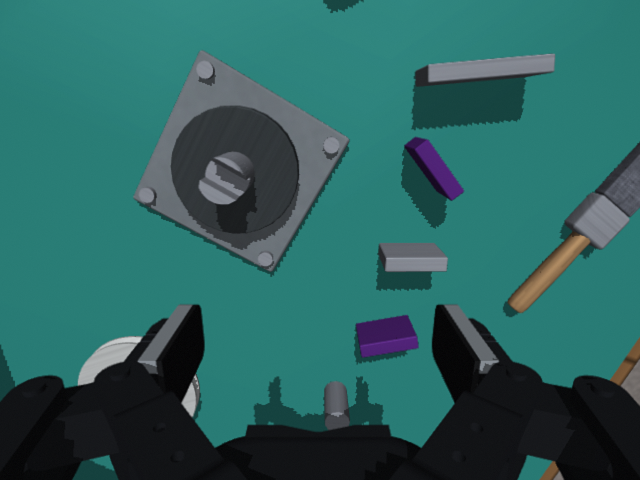

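```bash
python3 - <<'E'
import cv2
t=cv2.imread('pics/w1.png')
a=cv2.resize(t[140:215,185:265],None,fx=7,fy=7,interpolation=cv2.INTER_CUBIC)
b=cv2.resize(t[230:285,365:460],None,fx=7,fy=7,interpolation=cv2.INTER_CUBIC)
cv2.imwrite('pics/w1a.png',a);cv2.imwrite('pics/w1b.png',b)
E
```

```text
(no output)
```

View pics/w1a.png

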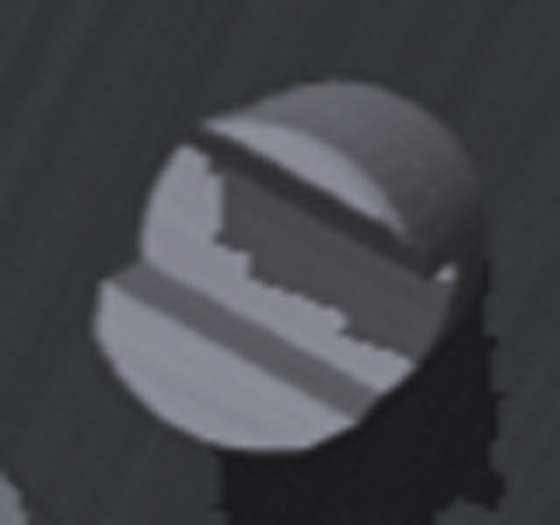

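View pics/w1b.png

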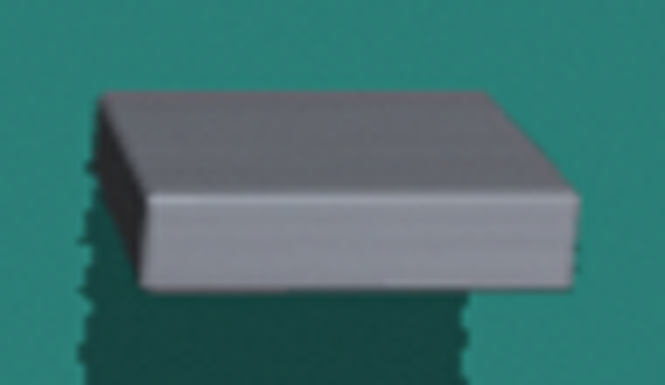

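```bash
python3 - <<'E'
from h import *
import pickle
c=pickle.load(open('w1.pkl','rb'))
k=np.array([onz('wrist',365+u/7,230+v/7,.044,c) for u,v in [(150,195),(578,195),(570,288),(142,288)]])[:,:2]*1000
print(k.round(1),k.mean(0)); d=k[1]+k[2]-k[0]-k[3]; print('len',np.linalg.norm(d)/2,'w',np.linalg.norm(k[3]-k[0]),np.degrees(np.arctan2(d[1],d[0])))
s=np.array([onz('wrist',185+u/7,140+v/7,.08,c) for u,v in [(102,285),(355,418),(203,125),(408,240)]])[:,:2]*1000
print(s.round(1),s.mean(0))
for a,b in((0,1),(2,3)):
  d=s[b]-s[a];print(np.linalg.norm(d),np.degrees(np.arctan2(d[1],d[0])))
print('width',np.linalg.norm(s[:2].mean(0)-s[2:].mean(0)))
# arc circle fit
arc=[(95,330),(130,390),(185,435),(250,450),(310,443),(345,80)]
# base plate corners: bolts
E
```

```text
[[618.9  -1.3]
 [670.1  18. ]
 [674.8   6.1]
 [623.1 -13.4]] [646.74501652   2.34760818]
len 55.01843819646659 w 12.742579237607218 20.608676603846266
[[452.4  15.8]
 [482.1  11.5]
 [457.8  35.9]
 [481.7  32. ]] [468.50664616  23.82439895]
30.069448420349186 -8.257917437669374
24.258778129994386 -9.40476799941862
width 20.422605742752502
```

```bash
python3 - <<'E'
from h import *
import pickle
c=pickle.load(open('w1.pkl','rb'))
im=cv2.imread('pics/w1.png'); g=cv2.GaussianBlur(cv2.cvtColor(im,cv2.COLOR_BGR2GRAY),(3,3),0).astype(float)
# radial edge search around predicted shoulder centre on z=.03
def fit(P):
    A=np.c_[2*P,np.ones(len(P))]; s=np.linalg.lstsq(A,(P**2).sum(1),rcond=None)[0]
    return s[:2],np.sqrt(s[2]+s[:2]@s[:2])
def run(img,name,c,c0,z,r0,r1,sgn):
    P=[];ang=[]
    for a in np.arange(0,2*np.pi,.05):
        rs=np.arange(r0,r1,.5)
        px=np.array([proj(name,[c0[0]+r*np.cos(a)/1000,c0[1]+r*np.sin(a)/1000,z],c) for r in rs])
        v=cv2.remap(img.astype(np.float32),px[:,0].astype(np.float32)[None],px[:,1].astype(np.float32)[None],1)[0]
        dv=np.gradient(v)*sgn; i=dv.argmax()
        if dv[i]>2: P.append([c0[0]*1000+rs[i]*np.cos(a),c0[1]*1000+rs[i]*np.sin(a)])
    P=np.array(P)
    for _ in range(5):
        cc,r=fit(P); e=np.abs(np.hypot(*(P-cc).T)-r); 
        k=e<max(1.,2*np.median(e)); 
        if k.all(): break
        P=P[k]
    print(name,'centre',cc.round(1),'r',r.round(1),'n',len(P),'res',e.mean().round(2))
run(g,'wrist',c,(.468,.021),.03,45,66,1)
t=cv2.imread('pics/top0.png'); run(cv2.GaussianBlur(cv2.cvtColor(t,cv2.COLOR_BGR2GRAY),(3,3),0).astype(float),'top',imaging.camera_info('top'),(.468,.021),.03,45,66,1)
arc=np.array([onz('wrist',185+u/7,140+v/7,.08,c)[:2]*1000 for u,v in [(95,330),(130,390),(185,435),(250,450),(310,443),(345,425),(205,125)]])
print(arc.round(1),fit(arc[:6]))
from scipy.optimize import least_squares
print(least_squares(lambda q:np.hypot(arc[:,0]-q[0],arc[:,1]-q[1])-18,[468,21]).x)
for u,v in[(205,70),(331,146),(265,259),(147,195)]: print(onz('wrist',u,v,.02,c)[:2])
E
```

```text
wrist centre [469.3  19.7] r 57.6 n 65 res 0.35
top centre [467.5  19.2] r 55.7 n 72 res 0.32
[[453.   10.9]
 [458.4   5.9]
 [465.3   3.2]
 [472.5   4.1]
 [478.4   7.2]
 [481.4  10.4]
 [458.   36. ]] (array([467.36862578,  20.4448473 ]), np.float64(17.22228726438104))
[467.48877547  21.29540814]
[0.41746992 0.0919702 ]
[0.53878551 0.07075189]
[ 0.51799924 -0.05011705]
[ 0.39703532 -0.0291947 ]
```

```bash
python3 - <<'E'
from h import *
plan([.6465,.002,.026],np.radians(20.6))
E
```

```text
shift first mm [ 88.8  52.8 221.8] twist deg 0.07 | if twisted first [ 88.7  52.6 221.9] yaw now 20.67 q [-0.09  0.1   0.16  1.63  0.    1.12] t 2.075
```

>>> step_arm --pt "29.6 17.6 30" --pt "29.6 17.6 40" --pt "29.6 17.6 50" --pt "0 0 30" --pt "0 0 0" --twist '[0,0,0,0,0]'

```text
t: 2.7
ee_pos: [0.6439, 0.0019, 0.0936]
eef_rot: [-3.138, 0.008, 0.36]
ft_force: [0.1, -0.8, 0.5]
finger_gap: 0.0855
```

```bash
python3 - <<'E'
from h import *
plan([.6465,.002,.026],np.radians(20.6))
save('wrist','pics/w2.png')
E
```

```text
shift first mm [ 3.   1.1 67.5] twist deg 0.02 | if twisted first [ 2.5  0.8 67.6] yaw now 20.62 q [-0.1   0.39  0.18  1.38  0.    1.11] t 2.7
```

View pics/w2.png

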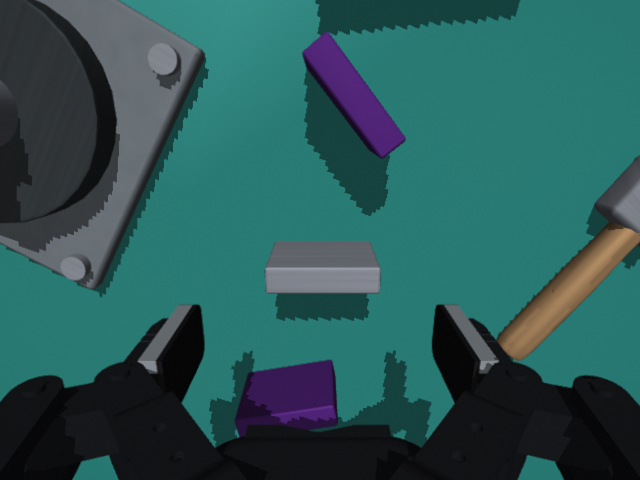

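```bash
python3 - <<'E'
from h import *
k=np.array([onz('wrist',u,v,.044) for u,v in [(265,267),(380,267),(380,292),(266,292)]])[:,:2]*1000
print(k.round(1),k.mean(0)); d=k[1]-k[0]; print(np.degrees(np.arctan2(d[1],d[0])),np.linalg.norm(d)); print(get_obs()['eef_rot'])
plan([k.mean(0)[0]/1000,k.mean(0)[1]/1000,.026],np.radians(20.6))
E
```

```text
[[620.2  -2.2]
 [672.5  17.5]
 [677.7   5.3]
 [624.8 -14.7]] [648.80083507   1.47608497]
20.710291572183888 55.91605679365692
[-3.13986182  0.0034169   0.35962363]
shift first mm [ 3.2  1.6 70.8] twist deg 0.0 | if twisted first [ 2.9  1.5 70.8] yaw now 20.6 q [-0.1   0.38  0.19  1.38  0.    1.11] t 2.75
```

>>> step_arm --pt "2 1 25" --pt "0 0 26" --pt "0 0 20" --pt "0 0 0" --pt "0 0 0" --twist '[0,0,0,0,0]'

```text
t: 3.38
ee_pos: [0.65, 0.0014, 0.029]
eef_rot: [3.141, -0.002, 0.359]
ft_force: [0.5, -0.2, -0.1]
finger_gap: 0.0855
```

>>> step_arm --pt "0 0 0" --pt "0 0 0" --pt "0 0 0" --pt "0 0 0" --pt "0 0 0" --pt "0 0 0" --twist '[0,0,0,0,0,0]' --hand 40

```text
t: 4.12
ee_pos: [0.65, 0.0012, 0.029]
eef_rot: [3.14, -0.002, 0.358]
ft_force: [0.9, -0.9, 5.1]
finger_gap: 0.055
```

```bash
python3 - <<'E'
from h import *
print(get_obs())
save('wrist','pics/w3.png')
E
```

```text
{'t': 4.125, 'qpos': array([-1.01104222e-01,  4.24849223e-01,  1.05246967e-01,  1.24869912e+00,
       -3.22862930e-04,  1.11141613e+00]), 'qd': array([ 0.00012133, -0.00226096, -0.00065211,  0.00147253,  0.00077387,
       -0.00079404]), 'joint_efforts': array([ 1.87521600e-01, -4.34594858e+01,  2.87999189e+01, -5.00112567e-01,
        1.86146619e-01,  8.75796304e-04]), 'ee_pos': array([0.65000448, 0.00120354, 0.02901749]), 'eef_rot': array([ 3.14019702e+00, -2.09313722e-03,  3.58277030e-01]), 'ft_force': array([ 0.86544931, -0.93169349,  5.11518498]), 'moment': array([-0.13451576,  0.31488811,  0.02160121]), 'finger_gap': 0.055033177318411855}
```

View pics/w3.png

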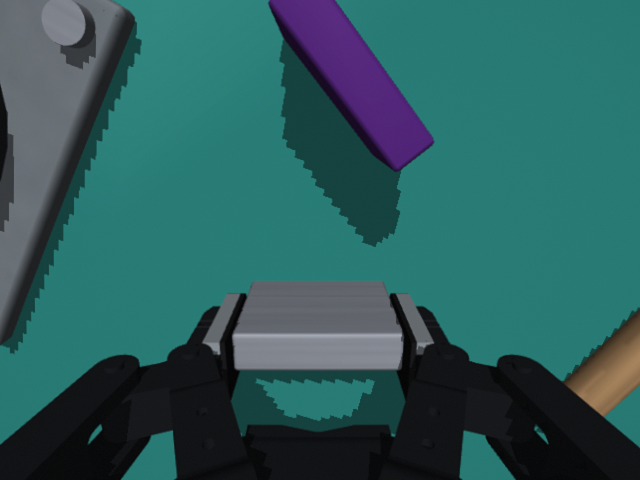

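```bash
python3 - <<'E'
from h import *
p,R,o=tool()
k=np.array([onz('wrist',u,v,.044) for u,v in [(233,333),(402,333),(401,369),(235,369)]])
print(((k-p)@R*1000).round(1))
off=(((k-p)@R).mean(0)); print(off)
off[2]=0; off[0]=0
R2=Rn.from_euler('xyz',[np.pi,0,np.radians(-9.5)]).as_matrix()
plan(np.array([.468,.0205,.15])-R2@off,np.radians(-9.5))
E
```

```text
[[-26.4  -9.4 -15. ]
 [ 27.6  -9.3 -14.9]
 [ 28.2   4.2 -14.9]
 [-26.6   4.1 -15. ]]
[ 0.00070973 -0.00258647 -0.01498335]
shift first mm [-164.7  -79.5 -121.4] twist deg 30.03 | if twisted first [-182.7   13.6 -121. ] yaw now 20.53 q [-0.1   0.42  0.11  1.25 -0.    1.11] t 4.175
```

>>> step_arm --pt "0 0 -30" --pt "0 0 -50" --pt "0 0 -41" --pt "-41.2 -19.9 0" --pt "-41.2 -19.9 0" --pt "-41.2 -19.9 0" --pt "-41.1 -19.8 0" --pt "0 0 0" --twist '[0,0,0,0,0,0,0,10]'

```text
t: 5.18
ee_pos: [0.4617, 0.019, 0.1455]
eef_rot: [-3.139, 0.007, 0.18]
ft_force: [1.4, -0.2, -1.6]
finger_gap: 0.0551
```

>>> step_arm --pt "0 0 0" --pt "0 0 0" --pt "0 0 0" --pt "0 0 0" --twist '[10,10,0,0]'

```text
t: 5.68
ee_pos: [0.4666, 0.0182, 0.1477]
eef_rot: [-3.142, 0.001, -0.163]
ft_force: [0.3, -1.0, -2.9]
finger_gap: 0.0552
```

```bash
python3 - <<'E'
from h import *
import pickle
plan([.468,.0205,.15],np.radians(-9.5))
pickle.dump(imaging.camera_info('wrist'),open('w4.pkl','wb'))
save('wrist','pics/w4.png')
E
```

```text
shift first mm [ 1.  -2.5 -2.3] twist deg 0.17 | if twisted first [ 1.  -2.5 -2.3] yaw now -9.33 q [-0.1  -0.1  -0.25  1.43  0.    1.63] t 5.675
```

View pics/w4.png

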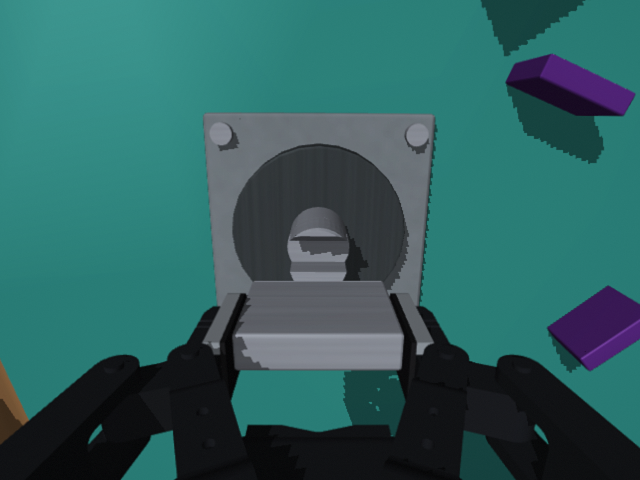

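```bash
python3 - <<'E'
import cv2
t=cv2.imread('pics/w4.png')
cv2.imwrite('pics/w4a.png',cv2.resize(t[195:295,260:380],None,fx=6,fy=6,interpolation=cv2.INTER_CUBIC))
E
```

```text
(no output)
```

View pics/w4a.png

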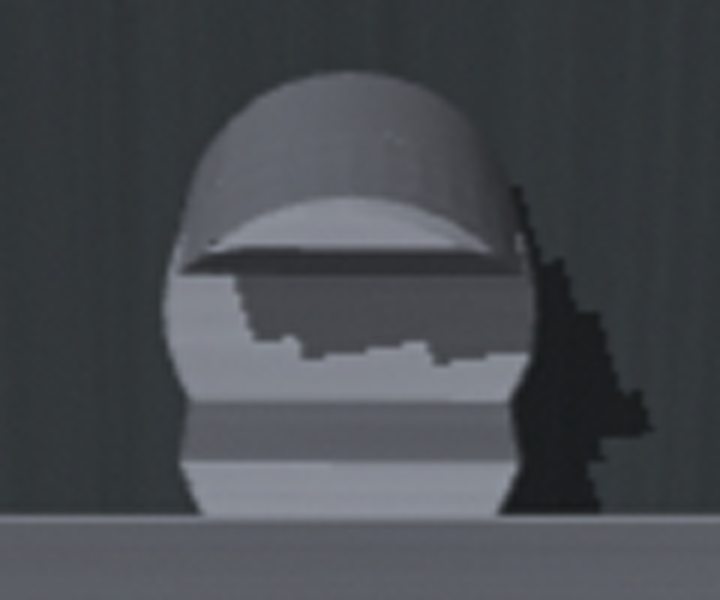

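```bash
python3 - <<'E'
from h import *
import pickle
c=pickle.load(open('w4.pkl','rb'))
p,R,o=tool()
f=lambda u,v,z:((onz('wrist',260+u/6,195+v/6,z,c)-p)@R*1000).round(2)
print('chord z.08 (-14)',f(210,250,.08),f(492,250,.08))
print('floor edge (+9)',f(187,400,.056),f(512,400,.056))
print('arc top z.08 (-18)',f(350,197,.08))
print('floor max width', f(163,310,.056),f(537,310,.056))
k=[onz('wrist',u,v,.1627,c) for u,v in [(233,333),(402,333),(401,369),(235,369)]]
print('key',((np.array(k)-p)@R*1000).round(1))
E
```

```text
chord z.08 (-14) [-11.78 -16.05  67.85] [ 12.39 -16.08  67.83]
floor edge (+9) [-15.73   6.83  91.86] [16.2   6.79 91.83]
arc top z.08 (-18) [  0.21 -20.79  67.84]
floor max width [-17.88  -2.5   91.86] [18.42 -2.55 91.83]
key [[-27.1  -9.5 -14.8]
 [ 26.8  -9.6 -14.9]
 [ 27.4   4.  -14.9]
 [-27.4   4.1 -14.8]]
```

>>> step_arm --pt "0.3 0.5 20" --pt "0 0 20" --pt "0 0 14" --pt "0 0 4" --pt "0 0 0" --pt "0 0 0" --twist '[0,0,0,0,0,0]'

```text
t: 6.48
ee_pos: [0.4678, 0.0175, 0.0913]
eef_rot: [-3.142, -0.002, -0.165]
ft_force: [-0.4, -0.3, -1.4]
finger_gap: 0.055
```

>>> step_arm --pt "0 0 1.5" --pt "0 0 1.5" --pt "0 0 0" --pt "0 0 0" --twist '[0,0,0,0]'

```text
t: 6.98
ee_pos: [0.4671, 0.0176, 0.0873]
eef_rot: [-3.142, 0.0, -0.165]
ft_force: [0.7, -1.1, -1.8]
finger_gap: 0.0546
```

>>> step_arm --pt "0 0 1" --pt "0 0 1" --pt "0 0 0" --pt "0 0 0" --twist '[0,0,0,0]'

```text
t: 7.48
ee_pos: [0.4671, 0.0176, 0.0853]
eef_rot: [3.142, 0.0, -0.165]
ft_force: [0.4, 1.3, -2.5]
finger_gap: 0.0551
```

```bash
python3 - <<'E'
from h import *
print(get_obs()['ft_force'])
save('wrist','pics/w5.png');save('side','pics/s5.png')
s=cv2.imread('pics/s5.png');cv2.imwrite('pics/s5c.png',cv2.resize(s[160:350,190:430],None,fx=3,fy=3,interpolation=cv2.INTER_CUBIC))
E
```

```text
[ 0.4364748   1.29815377 -2.50437686]
```

View pics/s5c.png

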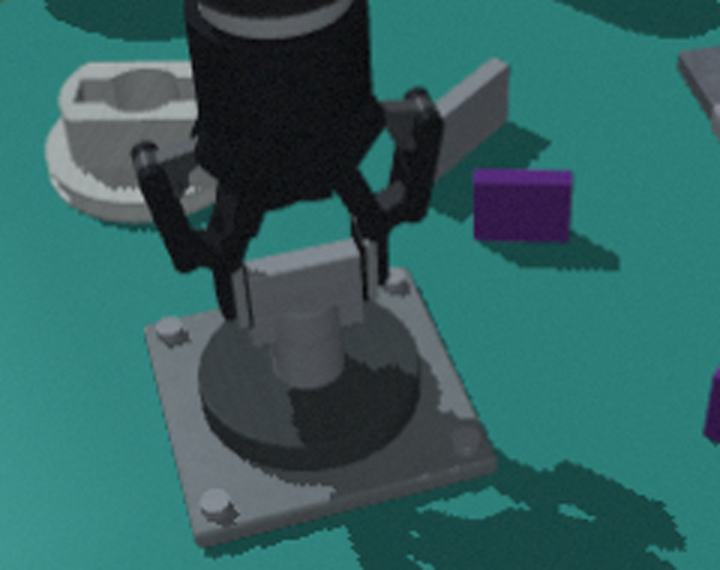

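View pics/w5.png

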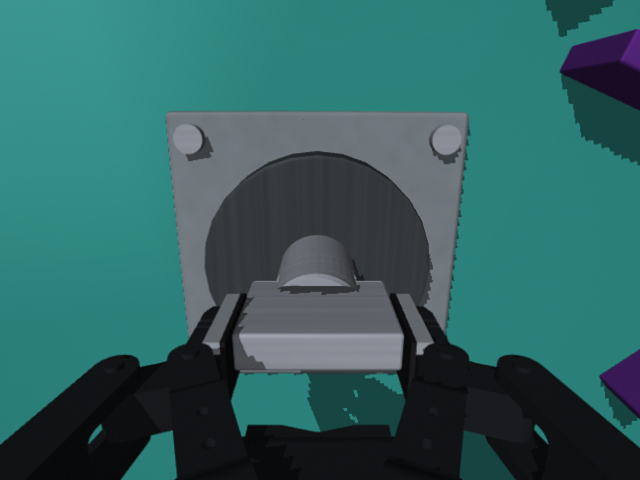

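>>> step_arm --pt "0 0 0.8" --pt "0 0 0" --pt "0 0 0" --twist '[0,0,0]'

```text
t: 7.95
ee_pos: [0.4673, 0.0176, 0.085]
eef_rot: [-3.142, -0.0, -0.165]
ft_force: [-1.3, 0.3, 1.0]
finger_gap: 0.055
```

>>> step_arm --pt "0 0 0.8" --pt "0 0 0" --pt "0 0 0" --twist '[0,0,0]'

```text
t: 8.32
ee_pos: [0.4673, 0.0176, 0.0849]
eef_rot: [3.142, -0.001, -0.165]
ft_force: [-2.5, 0.4, 5.5]
finger_gap: 0.0552
```

>>> step_arm --pt "0 0 0" --pt "0 0 0" --pt "0 0 0" --pt "0 0 0" --pt "0 0 0" --twist '[0,0,0,0,0]' --hand 85

```text
t: 8.95
ee_pos: [0.4671, 0.0176, 0.0836]
eef_rot: [3.142, 0.0, -0.165]
ft_force: [-0.5, -0.4, -1.2]
finger_gap: 0.0849
```

>>> step_arm --pt "0 0 -20" --pt "0 0 -40" --pt "0 0 -50" --pt "0 0 -40" --pt "0 0 0" --pt "0 0 0" --twist '[0,0,0,0,0,0]'

```text
t: 9.7
ee_pos: [0.467, 0.0176, 0.2333]
eef_rot: [3.142, 0.0, -0.165]
ft_force: [0.4, 0.4, -1.0]
finger_gap: 0.0854
```

```bash
python3 - <<'E'
from h import *
import pickle
print(get_obs()['ee_pos'])
pickle.dump(imaging.camera_info('wrist'),open('w6.pkl','wb'))
save('wrist','pics/w6.png')
c=imaging.camera_info('wrist')
R=Rn.from_euler('z',-9.4,degrees=True).as_matrix()
E
```

```text
[0.46702294 0.01758501 0.23326602]
```

View pics/w6.png

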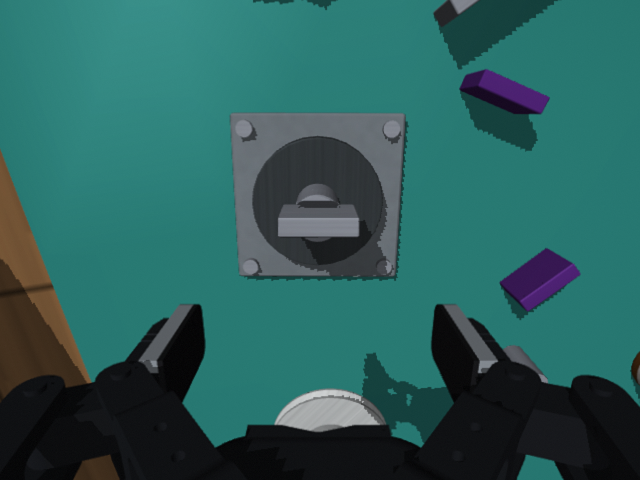

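```bash
python3 - <<'E'
from h import *
import pickle
c=pickle.load(open('w6.pkl','rb'))
k=np.array([onz('wrist',u,v,.10,c) for u,v in [(278,219),(358.5,219),(358.5,236.5),(278,236.5)]])[:,:2]*1000
print(k.round(1),k.mean(0)); d=k[1]-k[0]; print(np.degrees(np.arctan2(d[1],d[0])),np.linalg.norm(d),np.linalg.norm(k[3]-k[0]))
# pulley from top: coarse
for u,v in [(88,478),(125,498),(150,355),(187,373)]: print(onz('top',150+u/3.3,150+v/3.3,.052))
plan([.463,.259,.25],np.radians(63.3))
E
```

```text
[[441.8  30.2]
 [495.7  21.2]
 [494.1   8.9]
 [439.4  17.9]] [467.7581789   19.54045088]
-9.435837941105326 54.66619501385335 12.44711542441979
[0.43426403 0.28657513 0.052     ]
[0.42328523 0.26570247 0.052     ]
[0.50202654 0.25215656 0.052     ]
[0.49198922 0.23134667 0.052     ]
shift first mm [ -43.2 -237.5  -17.5] twist deg -72.77 | if twisted first [ 214.  -111.6  -17.6] yaw now -9.47 q [-0.11 -0.1  -0.08  1.6  -0.    1.63] t 9.75
```

>>> step_arm --pt "-10.8 -59.4 -4.4" --pt "-10.8 -59.4 -4.4" --pt "-10.8 -59.4 -4.4" --pt "-10.8 -59.3 -4.4" --pt "0 0 0" --pt "0 0 0" --pt "0 0 0" --pt "0 0 0" --twist '[0,0,0,0,-10.4,-10.4,-10.4,-10.4]'

```text
t: 10.75
ee_pos: [0.4626, 0.2587, 0.2489]
eef_rot: [-3.141, 0.004, 0.567]
ft_force: [0.0, -0.3, 0.3]
finger_gap: 0.0849
```

>>> step_arm --pt "0 0 0" --pt "0 0 0" --pt "0 0 0" --pt "0 0 0" --pt "0 0 0" --twist '[-10.4,-10.4,-10.4,0,0]'

```text
t: 11.38
ee_pos: [0.4631, 0.2588, 0.2502]
eef_rot: [-3.14, 0.002, 1.103]
ft_force: [-0.0, -0.0, -0.1]
finger_gap: 0.0853
```

```bash
python3 - <<'E'
from h import *
import pickle
plan([.463,.259,.25],np.radians(63.3))
pickle.dump(imaging.camera_info('wrist'),open('w7.pkl','wb'))
save('wrist','pics/w7.png')
E
```

```text
shift first mm [ 0.2 -0.2  0.2] twist deg -0.12 | if twisted first [ 0.2 -0.2  0.2] yaw now 63.18 q [ 0.38  0.07  0.12  1.63 -0.    0.85] t 11.375
```

View pics/w7.png

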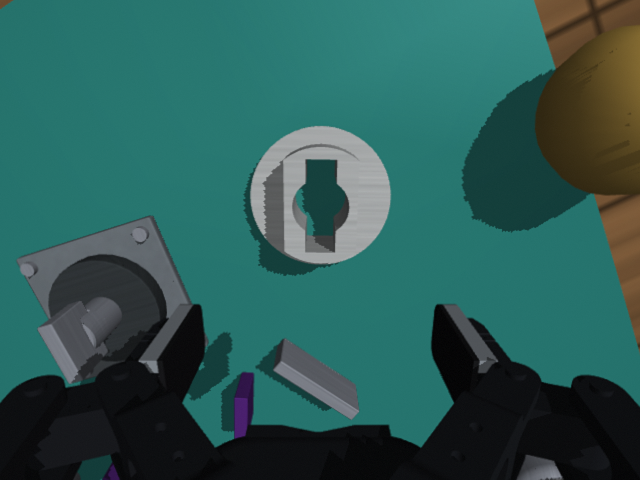

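```bash
python3 - <<'E'
from h import *
t=cv2.imread('pics/w7.png')
cv2.imwrite('pics/w7a.png',cv2.resize(t[115:275,240:400],None,fx=3.7,fy=3.7,interpolation=cv2.INTER_CUBIC))
E
```

```text
(no output)
```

View pics/w7a.png

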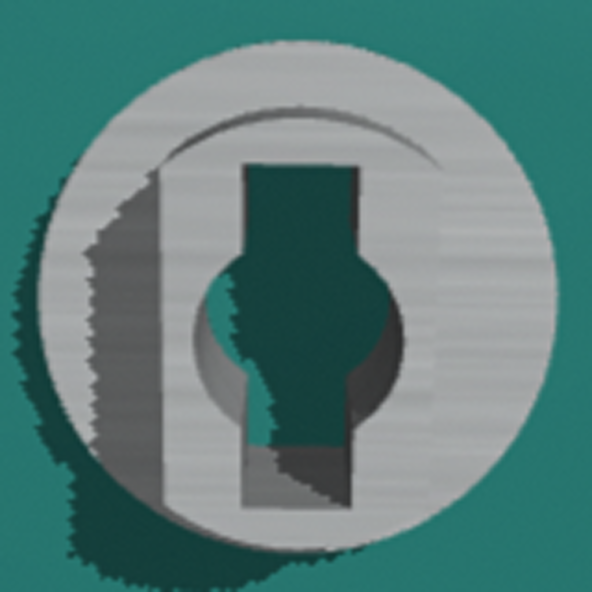

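```bash
python3 - <<'E'
from h import *
import pickle
c=pickle.load(open('w7.pkl','rb')); p,R,o=tool()
S=lambda u,v:(240+u/3.7,115+v/3.7)
k=np.array([onz('wrist',*S(u,v),.052,c) for u,v in [(242,165),(359,165),(351,508),(241,508)]])
print(((k-p)@R*1000).round(1), ((k.mean(0)-p)@R*1000).round(1), k.mean(0).round(4))
fl=np.array([onz('wrist',*S(u,v),.052,c) for u,v in [(160,180),(163,500),(436,290)]])
print('flat',((fl-p)@R*1000).round(1))
im=cv2.imread('pics/w7.png');hsv=cv2.cvtColor(im,cv2.COLOR_BGR2HSV)
m=((hsv[:,:,1]<60)&(hsv[:,:,2]>60)).astype(np.uint8);m[:110]=0;m[275:]=0;m[:,:240]=0;m[:,400:]=0
cs,_=cv2.findContours(m,cv2.RETR_EXTERNAL,cv2.CHAIN_APPROX_NONE);k=max(cs,key=cv2.contourArea)[:,0].astype(float)
P=np.array([onz('wrist',u,v,.016,c) for u,v in k]); P=((P-p)@R*1000)[:,:2]
for _ in range(4):
    A=np.c_[2*P,np.ones(len(P))]; s=np.linalg.lstsq(A,(P**2).sum(1),rcond=None)[0]; r=np.sqrt(s[2]+s[:2]@s[:2]); e=abs(np.hypot(*(P-s[:2]).T)-r); P=P[e<1.5*max(.4,np.median(e))]
print('disc',s[:2],r,len(P))
E
```

```text
[[ -8.9 -40.4 198.5]
 [ 16.8 -40.4 198.5]
 [ 16.   39.4 198.4]
 [ -9.9  39.4 198.4]] [  3.5  -0.5 198.5] [0.4641 0.262  0.052 ]
flat [[-27.  -37.1 198.5]
 [-28.2  37.4 198.5]
 [ 34.5 -12.6 198.4]]
disc [ 3.139832   -0.90055989] 64.64754572053228 386
```

>>> step_arm --pt "3.4 -0.6 40" --pt "0 0 60" --pt "0 0 60" --pt "0 0 38" --pt "0 0 14" --pt "0 0 0" --pt "0 0 0" --twist '[0,0.6,0,0,0,0,0]'

```text
t: 12.3
ee_pos: [0.4664, 0.263, 0.0418]
eef_rot: [3.139, -0.003, 1.095]
ft_force: [0.1, -0.2, 0.7]
finger_gap: 0.085
```

```bash
python3 - <<'E'
from h import *
print(get_obs()['ee_pos'],get_obs()['ft_force'])
save('wrist','pics/w8.png');save('side','pics/s8.png')
s=cv2.imread('pics/s8.png');cv2.imwrite('pics/s8c.png',cv2.resize(s[100:290,150:390],None,fx=3,fy=3,interpolation=cv2.INTER_CUBIC))
E
```

```text
[0.46644383 0.26304282 0.04176835] [ 0.06101471 -0.21163003  0.74565032]
```

View pics/w8.png

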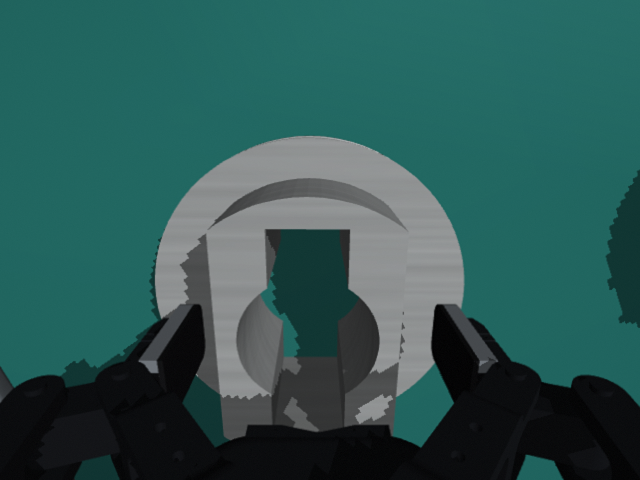

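View pics/s8c.png

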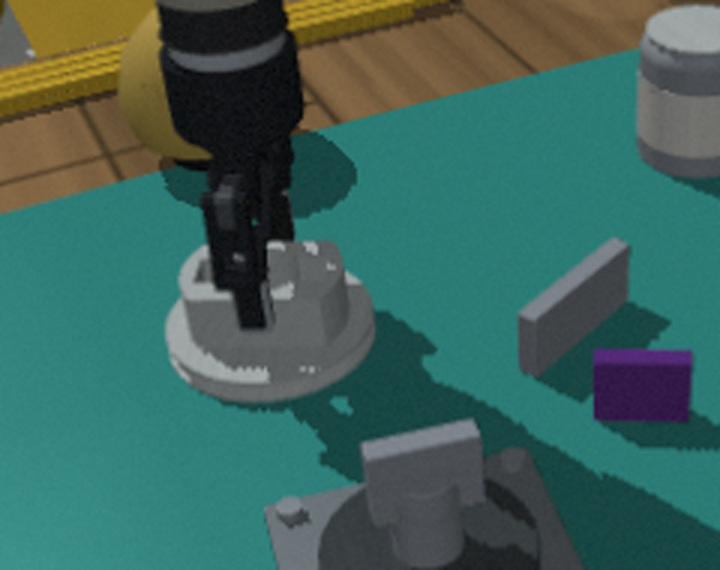

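>>> step_arm --pt "-1 0 2" --pt "0 0 0" --pt "0 0 0" --twist '[0,0,0]'

```text
t: 12.78
ee_pos: [0.4641, 0.2614, 0.0374]
eef_rot: [3.142, -0.0, 1.095]
ft_force: [-0.5, -0.3, 0.3]
finger_gap: 0.0852
```

>>> step_arm --pt "0 0 0" --pt "0 0 0" --pt "0 0 0" --pt "0 0 0" --pt "0 0 0" --pt "0 0 0" --twist '[0,0,0,0,0,0]' --hand 45

```text
t: 13.52
ee_pos: [0.4642, 0.2612, 0.0376]
eef_rot: [3.141, 0.0, 1.095]
ft_force: [-1.4, 0.1, 4.7]
finger_gap: 0.061
```

```bash
python3 - <<'E'
from h import *
print(get_obs())
save('wrist','pics/w9.png')
E
```

```text
{'t': 13.525, 'qpos': array([ 3.86917880e-01,  1.28896427e-01, -2.37767989e-01,  1.20406857e+00,
       -3.84352716e-04,  8.62935151e-01]), 'qd': array([ 0.00124866, -0.00147641,  0.00011124, -0.00058036,  0.00016944,
        0.00177541]), 'joint_efforts': array([ 2.70429086e-01, -3.36355305e+01,  2.94356382e+01, -8.82881284e-01,
        4.50536963e-01, -5.34087012e-03]), 'ee_pos': array([0.4641802 , 0.26124972, 0.03762661]), 'eef_rot': array([3.14125945e+00, 2.01785596e-04, 1.09477901e+00]), 'ft_force': array([-1.40531082,  0.06705099,  4.68298351]), 'moment': array([-0.57325938,  0.39280613, -0.0117419 ]), 'finger_gap': 0.06103149809175358}
```

View pics/w9.png

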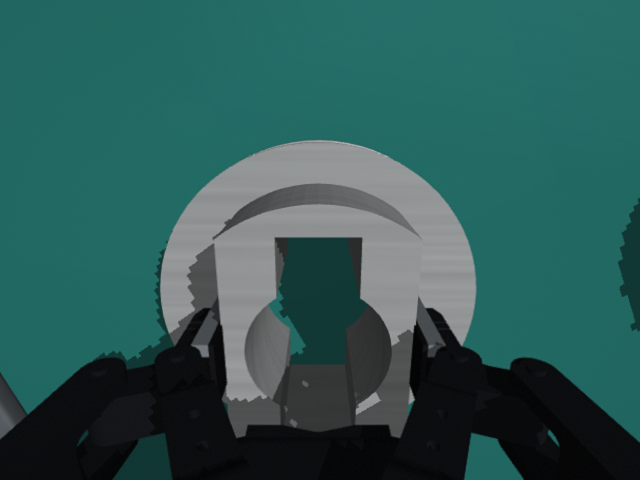

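```bash
cat > held.py <<'E'
from h import *
def held(f,zbase,lo=60):
    p,R,o=tool(); c=imaging.camera_info('wrist')
    k=np.array([onz('wrist',u,v,zbase+.052,c) for u,v in [(275,237),(362,237)]]); print('edge',((k-p)@R*1000).round(2))
    im=cv2.imread(f);hsv=cv2.cvtColor(im,cv2.COLOR_BGR2HSV)
    m=((hsv[:,:,1]<60)&(hsv[:,:,2]>lo)).astype(np.uint8)
    pts=[]
    for u in range(200,440,4):
        v=np.argmax(m[100:300,u]); pts.append((u,100+v))
    P=np.array([onz('wrist',u,v,zbase+.016,c) for u,v in pts]);P=((P-p)@R*1000)[:,:2]
    from scipy.optimize import least_squares
    r=least_squares(lambda q:np.hypot(P[:,0]-q[0],P[:,1]-q[1])-65,[0,0],loss='soft_l1'); print('disc',r.x,abs(r.fun).mean())
E
python3 - <<'E'
from held import *
held('pics/w9.png',0)
R2=Rn.from_euler('xyz',[np.pi,0,np.radians(80.6)]).as_matrix()
for oy in(-2.5,-1,0): plan(np.array([.4677,.0195,.155])-R2@[0,oy/1000,0],np.radians(80.6))
E
```

```text
edge [[-11.42 -40.54 -14.41]
 [ 14.36 -40.56 -14.42]]
disc [ 1.28655074 -0.96069029] 0.3002246417851566
shift first mm [-212.5  116.3 -117.3] twist deg -17.87 | if twisted first [-237.9   45.5 -117.4] yaw now 62.73 q [ 0.39  0.13 -0.24  1.2  -0.    0.86] t 13.575
shift first mm [-213.   114.9 -117.3] twist deg -17.87 | if twisted first [-237.9   44.  -117.4] yaw now 62.73 q [ 0.39  0.13 -0.24  1.2  -0.    0.86] t 13.575
shift first mm [-213.3  113.9 -117.3] twist deg -17.87 | if twisted first [-237.9   43.  -117.4] yaw now 62.73 q [ 0.39  0.13 -0.24  1.2  -0.    0.86] t 13.575
```

```bash
python3 - <<'E'
from held import *
R2=Rn.from_euler('xyz',[np.pi,0,np.radians(80.6)]).as_matrix()
plan(np.array([.4675,.0200,.16])-R2@[.001,-.0008,0],np.radians(80.6))
E
```

```text
shift first mm [-213.6  114.6 -122.3] twist deg -17.87 | if twisted first [-238.4   43.5 -122.4] yaw now 62.73 q [ 0.39  0.13 -0.24  1.2  -0.    0.86] t 13.575
```

>>> step_arm --pt "0 0 -20" --pt "0 0 -40" --pt "0 0 -40" --pt "0 0 -22" --pt "0 0 0" --pt "0 0 0" --twist '[0,0,0,0,0,0]'

```text
t: 14.32
ee_pos: [0.4627, 0.261, 0.1563]
eef_rot: [-3.138, 0.003, 1.095]
ft_force: [0.4, 0.7, -6.7]
finger_gap: 0.0609
```

>>> step_arm --pt "-30 16.6 0" --pt "-45 24 0" --pt "-45 24 0" --pt "-45 24 0" --pt "-30 16 0" --pt "-18.6 10 0" --pt "0 0 0" --pt "0 0 0" --twist '[0,0,0,0,0,0,-9,-8.9]'

```text
t: 15.32
ee_pos: [0.4664, 0.0187, 0.1563]
eef_rot: [-3.136, -0.0, 1.411]
ft_force: [-0.1, 0.4, -6.2]
finger_gap: 0.0611
```

>>> step_arm --pt "0 0 0" --pt "0 0 0" --twist '[0,0]'

```text
t: 15.58
ee_pos: [0.4672, 0.0192, 0.1578]
eef_rot: [-3.139, 0.0, 1.405]
ft_force: [0.6, -0.2, -5.8]
finger_gap: 0.0606
```

```bash
python3 - <<'E'
from held import *
plan(np.array([.4675,.0200,.16]),np.radians(80.6))
save('wrist','pics/w10.png');save('side','pics/s10.png')
print(imaging.camera_info('wrist'))
s=cv2.imread('pics/s10.png');cv2.imwrite('pics/s10c.png',cv2.resize(s[160:350,190:430],None,fx=3,fy=3,interpolation=cv2.INTER_CUBIC))
E
```

```text
shift first mm [ 0.9  0.1 -2.2] twist deg -0.09 | if twisted first [ 0.9  0.1 -2.2] yaw now 80.51 q [-0.1  -0.1  -0.23  1.45  0.    0.06] t 15.575
{'fovy': 62.64272467315874, 'cx': 317.7093981370766, 'cy': 235.4573732924441, 'k1': -0.02904527015748503, 'R': array([[ 1.63376232e-01,  9.86563838e-01,  3.30007430e-05],
       [ 9.43465270e-01, -1.56248832e-01,  2.92334718e-01],
       [ 2.88412018e-01, -4.77294096e-02, -9.56316063e-01]]), 't': array([-0.09665954, -0.44999467,  0.16003318])}
```

View pics/w10.png

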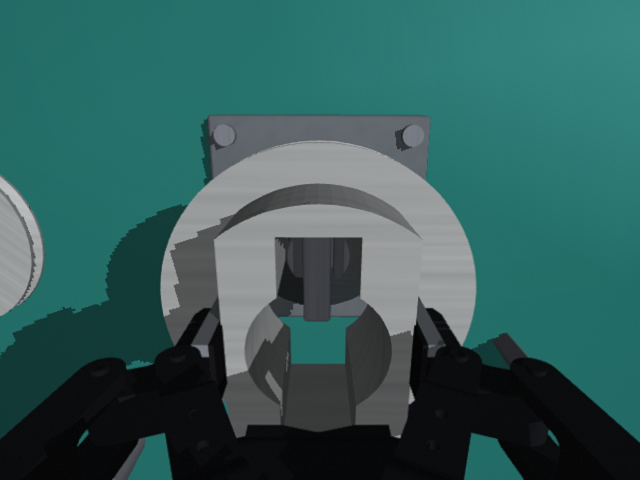

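View pics/s10c.png

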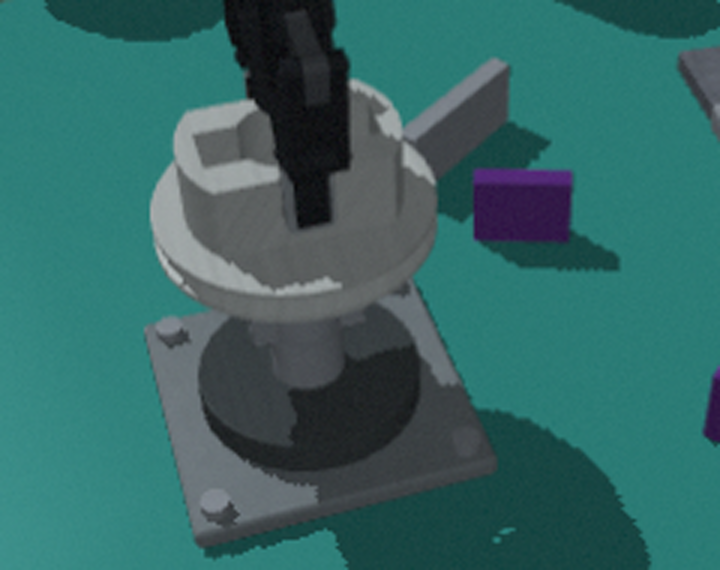

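```bash
python3 - <<'E'
from held import *
p,R,o=tool();print(p,o['eef_rot'])
k=np.array([onz('wrist',u,v,.10) for u,v in [(304,320.5),(330.5,320.5),(304,260),(331,260)]]);print(((k-p)@R*1000).round(1))
held('pics/w10.png',.1202)
E
```

```text
[0.4677057  0.01919508 0.15857139] [-3.14033775e+00  3.45570438e-05  1.40615340e+00]
[[-5.9 28.4 58.5]
 [ 8.  28.4 58.5]
 [-5.5 -5.4 58.6]
 [ 7.9 -5.4 58.6]]
edge [[-11.46 -39.9  -13.58]
 [ 14.5  -39.92 -13.58]]
disc [  0.84097811 -12.44628694] 3.4052906073013323
```

>>> step_arm --pt "0 0.7 12" --pt "0 0 14" --pt "0 0 14" --pt "0 0 0" --pt "0 0 0" --twist '[0,0,0,0,0]'

```text
t: 16.3
ee_pos: [0.4688, 0.0189, 0.1192]
eef_rot: [-3.141, -0.0, 1.407]
ft_force: [0.3, 0.7, -5.8]
finger_gap: 0.0609
```

>>> step_arm --pt "0 0 10" --pt "0 0 14" --pt "0 0 12" --pt "0 0 7" --pt "0 0 0" --pt "0 0 0" --twist '[0,0,0,0,0,0]'

```text
t: 17.05
ee_pos: [0.4692, 0.0189, 0.0767]
eef_rot: [3.141, -0.0, 1.407]
ft_force: [0.6, -0.7, -7.7]
finger_gap: 0.0606
```

>>> step_arm --pt "0 0 3" --pt "0 0 2" --pt "0 0 1" --pt "0 0 0" --pt "0 0 0" --twist '[0,0,0,0,0]'

```text
t: 17.68
ee_pos: [0.4688, 0.0189, 0.0704]
eef_rot: [3.141, -0.0, 1.407]
ft_force: [1.0, 0.3, -6.3]
finger_gap: 0.0608
```

>>> step_arm --pt "0 0 1" --pt "0 0 1" --pt "0 0 0" --pt "0 0 0" --twist '[0,0,0,0]'

```text
t: 18.18
ee_pos: [0.4688, 0.0189, 0.0683]
eef_rot: [-3.142, -0.0, 1.407]
ft_force: [0.5, -0.1, -5.9]
finger_gap: 0.0607
```

>>> step_arm --pt "0 0 0.8" --pt "0 0 0.4" --pt "0 0 0" --pt "0 0 0" --twist '[0,0,0,0]'

```text
t: 18.68
ee_pos: [0.469, 0.0189, 0.0676]
eef_rot: [3.141, 0.0, 1.407]
ft_force: [-1.8, -0.2, -0.9]
finger_gap: 0.061
```

```bash
python3 - <<'E'
from held import *
save('wrist','pics/w11.png');save('side','pics/s11.png')
s=cv2.imread('pics/s11.png');cv2.imwrite('pics/s11c.png',cv2.resize(s[160:350,190:430],None,fx=3,fy=3,interpolation=cv2.INTER_CUBIC))
E
```

```text
(no output)
```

View pics/w11.png

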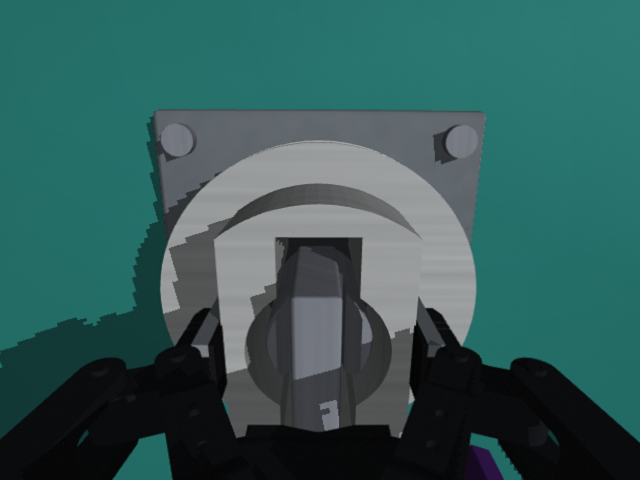

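View pics/s11c.png

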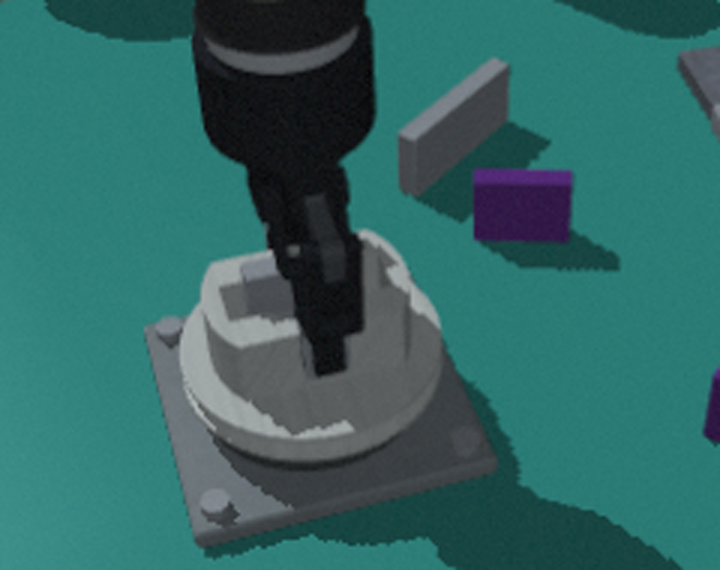

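>>> step_arm --pt "0 0 0" --pt "0 0 0" --pt "0 0 0" --pt "0 0 0" --pt "0 0 0" --twist '[0,0,0,0,0]' --hand 85

```text
t: 19.4
ee_pos: [0.4689, 0.0189, 0.0672]
eef_rot: [3.141, -0.0, 1.407]
ft_force: [-0.6, 0.9, 0.1]
finger_gap: 0.0849
```

>>> step_arm --pt "0 0 -15" --pt "0 0 -30" --pt "0 0 -50" --pt "0 0 -50" --pt "0 0 -20" --pt "0 0 0" --pt "0 0 0" --twist '[0,0,0,0,0,0,0]'

```text
t: 20.27
ee_pos: [0.4684, 0.0189, 0.2314]
eef_rot: [-3.14, 0.0, 1.407]
ft_force: [0.4, -0.1, -0.6]
finger_gap: 0.0852
```

```bash
python3 - <<'E'
from held import *
save('wrist','pics/w12.png');save('side','pics/s12.png')
s=cv2.imread('pics/s12.png');cv2.imwrite('pics/s12c.png',cv2.resize(s[160:350,190:430],None,fx=3,fy=3,interpolation=cv2.INTER_CUBIC))
E
```

```text
(no output)
```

View pics/w12.png

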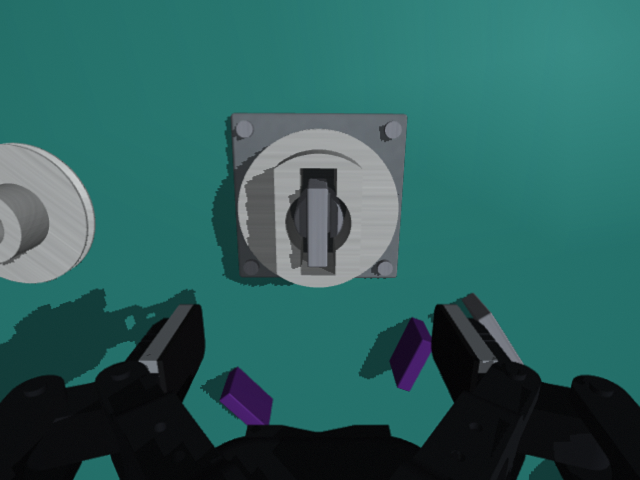

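View pics/s12c.png

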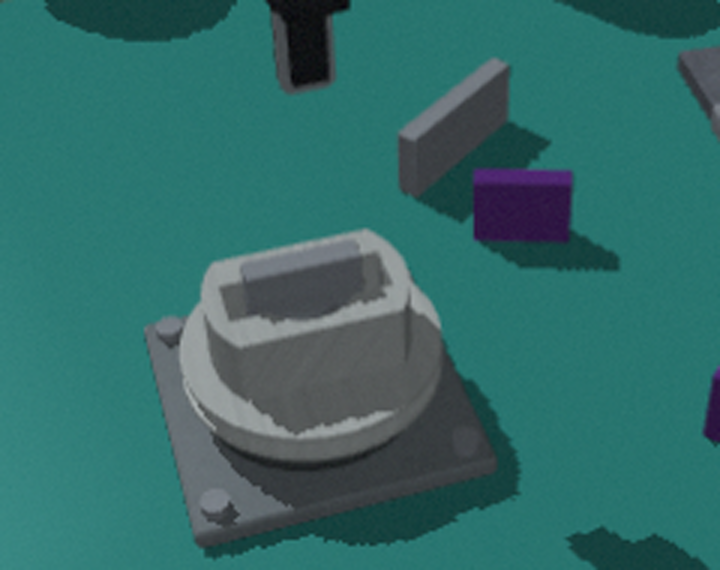

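```bash
python3 - <<'E'
from held import *
k=np.array([onz('wrist',u,v,.082) for u,v in [(301,169),(336,169),(335,274),(302,274)]])[:,:2]*1000
d=k[2]+k[3]-k[0]-k[1];print('keyway c',k.mean(0),np.linalg.norm(d)/2,np.degrees(np.arctan2(d[1],d[0])))
k=np.array([onz('wrist',u,v,.10) for u,v in [(308,181),(327.5,181),(327.5,266),(308,266)]])[:,:2]*1000
d=k[2]+k[3]-k[0]-k[1];print('key c',k.mean(0),np.linalg.norm(d)/2,np.degrees(np.arctan2(d[1],d[0])))
job.finish_job()
E
```

```text
keyway c [468.13355857  20.83336731] 78.33345782589183 -9.306670648817061
key c [464.11836867  20.94593233] 59.390755430489854 -9.338129485651873
the job is handed in; nothing more can be done
```

The short key is standing in the spindle's slot, and the keyed pulley sits over it on the shoulder. Both are released, and I handed the job in at about 20 s of the 53 s allowed. The hand-in gives no verdict, so the results below are my own checks.

- **Key:** I gripped it by its ends and lowered it until the force showed it on the slot floor. The tool height matched the expected seated height. After release it measured upright at about (467.8, 19.5) mm and -9.4°, within about 1 mm of the slot's centre.
- **Pulley:** I gripped it by its flats and lowered it until its weight came off the wrist. That happened at a tool height of 67.6 mm, exactly the expected seated height. In the last picture its keyway is centred at about (468.1, 20.8) mm and -9.3°, flat on the shoulder with the gripper clear of it.

**One check disagreed:** in that last picture the key measured 59.4 mm long instead of 56, with its centre about 3.5 mm off along the slot. I think my upper edge included part of the key's side face, because the measurement before the pulley went on was good. Even if the offset were real, it is within the 15 mm allowed.

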